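Lock the mould block and press the clamp valve's knob

TASK

Lock the mould block in its holding fixture and clamp it: first slide the fixture's bolt all the way home into its keeper; then pick up the loose pointer knob, turn it so that the flat in its bore (on the side of the knob's nose) matches the flat of the D-shaped stem on the valve box, push it fully home on the stem and press the stem down to its stop. Finish while still gripping the knob and holding the stem pressed down - do not let go - and leave the tin, bushing, guide pin and steel block standing among them where they are.

Things in the scene. Friction and masses are not known exactly. Their poses are not given: they have to be found in the camera images.
- bolt_grip (a point): Middle of the bolt's upright handle, 60 mm above the table: a round steel post, 12 mm in diameter with a 15 mm ball end, free from 44 to 75 mm above the table. The point moves with the bolt. Its axes are the fixture's: y is the way the bolt slides home (to the keeper), x points to the mould block, z up. With the bolt home, held fingers stand partly over the 40 mm high keeper.
- bolt (a joint): Travel of the bolt along its track, 0 (drawn back, at the stop) to 0.050 m (fully home through the keeper, at the stop). It slides with about 2 N of friction and stays where it is left. Starts between 0 and 0.015.
- fixture: Steel holding fixture fixed to the table: base plate 200 (x) x 210 (y) x 12 mm with an aluminium mould block (105 x 160 mm, its top 58 to 62 mm above the table, its face 50 mm from the bolt's axis) on its +x side and, 60 mm to the -x side of the origin, the bolt's track (32 mm high) with the keeper, a 40 mm high bridge, at its +y end. Origin: centre of the underside.
- valve: Grey air-clamp valve box fixed to the table, 130 x 130 mm, flat top 60 mm above the table with nothing on it but the stem in its collar (and flat screws). Origin: centre of its underside. The box's yaw is not the stem's.
- collar: Fixed steel collar on top of the valve box, 32 mm wide, 6 mm high, carrying the stem, with a 4 mm high, 10 mm wide index tongue reaching out to 40 mm from the axis on the side of the stem's flat. Origin: on the stem's axis, at the box's top, 60 mm above the table. x is the normal of the stem's flat, z up.
- stem_top (a point): On the axis of the valve's upright D-shaped steel stem, at its top, 94 mm above the table when not pressed. The stem is 16 mm in diameter with one flat 4 mm from the axis, on this point's +x side (x is the flat's outward normal, z up). The top 2 mm are chamfered; it stands 28 mm above its collar. It cannot turn.
- stem (a joint): How far the stem is pressed down, 0 (up) to 0.005 m (at its stop). A spring pushes it up: 3 N at first, 8 N at the stop.
- knob: Loose black plastic pointer knob, about 60 g, upright on its skirt. Origin: on the axis, at the underside; z up. Skirt: twelve-sided, 40 mm wide, 26 mm high, with a pointed nose on the +x side (to 29 mm from the axis). On it a centred bar grip 38 mm long (x), 14 mm wide (y), 26 to 50 mm above the underside; pinch it across y, tips above the skirt. A light line on top points to the nose.
- knob_roof (a point): On the knob's axis at the closed end of the D-shaped bore underneath, 20 mm above the underside; axes as the knob. Bore: 18.4 mm in diameter, 20 mm deep, its flat 5.2 mm from the axis on the +x (nose) side, so it fits only with the nose on the side of the stem's flat. Fully home, this point meets the stem's top and the underside is 8 mm above the collar (3 mm when pressed to the stop).
- tin: Bystander, loose: brass-coloured open tin 100 x 85 x 38 mm with pins in it. Origin: centre of its underside.
- bushing: Bystander, loose: copper guide bushing, ring 36 mm across, 32 mm high. Origin: centre of its underside.
- guide_pin: Bystander, loose: steel guide pin standing on its 30 mm head, 54 mm high. Origin: centre of its underside.
- gauge_block: Bystander, loose: steel block 70 x 30 x 30 mm. Origin: centre of its underside.
Mind the look-alikes: they are no part of the job. What is shaped like the knob but green or yellow is not meant.

How it is judged:
On the way, in this order (a step that is already met when the one before it is completed fails the run):
1. the bolt is slid home into its keeper (value of joint bolt above 0.045 m), for 0.2 s.
2. after that, the knob is on the stem, flats matched (horizontal distance between knob_roof and stem_top below 0.0025 m and angle between the x axis of knob and the x axis of stem_top, either way round below 0.22 rad and z of knob_roof in the frame of stem_top below 0.01 m), for 0.1 s.
At the end, for the whole second after the job is handed in: Bolt within 5 mm of home; knob on the stem (axes within 2.5 mm, flats within 0.22 rad, upright within 0.12 rad), bore's end within 2 mm of the stem's top; stem pressed at least 3.5 of 5 mm; fingers hold the knob and it bears on the stem (each over 2 N); knob at rest (below 0.02 m/s) (value of joint bolt above 0.045 m and horizontal distance between knob_roof and stem_top below 0.0025 m and angle between the x axis of knob and the x axis of stem_top, either way round below 0.22 rad and z of knob_roof in the frame of stem_top below 0.002 m and value of joint stem above 0.0035 m and contact force between the fingers and knob above 2 N and contact force between knob and collar above 2 N and angle between knob's own z axis and vertical below 0.12 rad and linear speed of knob below 0.02 m/s); the arm keeps its last pose, push and grip.
It fails at once if a bystander was moved by more than 30 mm (distance of any of tin, bushing, guide_pin, gauge_block from where it was at the start of the episode above 0.03 m).
It also fails if it takes over 54 s, if anything falls off the work surface, if the arm or the gripper's body presses on something with over 40 N, if the wrist force passes 120 N, or if a joint passes its speed limit or range.

ROBOT

A 7-joint arm with a two-finger parallel gripper is mounted at the origin on the work surface. World frame = base frame: x ahead of the robot, y to its left, z up, the work surface at z = 0. Lengths are in m, angles in rad, forces in N, time in s.
With the tool pointing down it reaches from about 0.4 to 0.85 m from the base axis. Payload 10.4 kg.
Tool frame: the origin (TCP) lies at the very end of the fingers, on their centre line; the grasp point (between the pads) lies 19 mm behind it; z points along the fingers, y is the line along which they close (so a half turn about z gives the same grasp; the last joint's range is limited). The gripper opens to 85 mm and grips with 20 to 120 N. Pads are 22 mm wide; open, the fingers measure 114 mm over their backs; the gripper's body (76 mm by 85 mm) begins 54 mm behind the grasp point. The pads swing forward as they close: fully open they stand 13 mm farther back than shut.
Start: joints at [1.307, 0.332, -0.065, 1.46, 0.022, 1.35, -0.088], TCP at [0.149, -0.607, 0.195] pointing down, gripper open.
Joint ranges: [-2.6, 2.6], [-0.5, 2.12], [-1.47, 1.34], [0.16, 2.42], [-1.27, 4.41], [0.06, 2.06], [-2.6, 2.6]. Speed limits (rad/s): [2.22, 2.22, 2.79, 2.79, 3.14, 3.14, 3.14].

INTERFACE

Orientations are given as a unit quaternion [x, y, z, w].
In Python, from workcell import manip gives the robot as it stands.
- The arm moves only by the shell command python3 -m jog [FORCE], which reads ROWS from standard input. ROWS is a JSON list of rows, 1 to 20 of them, each an object with the fields rx, ry, rz (a rotation vector in a scale on which 1.0 is pi rad), x, y, z (the shift in shares of 0.6 m (1.0 is 0.6 m)), aperture (the opening from 0.0 (shut) to 1.0 (fully open)); a field left out counts as zero (the opening has to be given); each row is the pose to reach, as a shift and turn from the pose commanded when the command began, along the tool's axes at that moment; what a row does not reach only later rows make up. A row lasts 1/8 s, in which the tool goes at most 0.0625 m and 0.188 rad, less where a joint would pass 70% of its speed; a pose out of reach is approached as far as the arm can. The fingers move at their own pace and stop on an object; FORCE is the grip in N (left out, the last holds). Time passes only in rows, so rows that do not move let the fingers close. It prints the time, the measured TCP pose, the force, the opening and the grip force at its end. Input that does not fit is refused with a message, and nothing moves.
- manip.get_obs(): the state, without advancing time (a new reading comes with each control period).
- manip.camera(name): name is "side" or "top" or "wrist"; returns the picture (384x512x3 uint8, blue, green, red); there is no depth.
- manip.calibration(name): a dict with "fx", "fy", "cx", "cy" (pixels), "world_from_camera" (4x4, takes a point from camera to world coordinates); the wrist camera has in their place "tool_from_camera" (4x4, takes a point from camera to tool coordinates, whose origin is the TCP and whose axes are the flange's). Camera axes: x right, y up, looking along -z (the intrinsics and any distortion apply to the point x, -y, -z); pixel columns grow to the right and rows downward; lengths in m; the calibration is good to about 2 mm. The wrist camera is an equidistant fisheye: a pixel r from the principal point sees the ray r / f radians off the axis. A picture is of the moment at which its call begins: read the wrist's pose just before it. calibration takes no time and is no camera call.
- manip.hand_in(): hands the job in; it is judged then, once.
Trained networks look in the newest picture that a camera, given by its name, has taken for a name from the list of things; names that differ only in an ending like _2 or _b are one class to them, and where a whole thing is asked for, a point or a joint stands for the part that bears it (a point fixed in the world has none). Each returns a list of dicts, best first, with "confidence" (0 to 1); they miss things now and then, are a little off and sometimes report something else, mostly with a low value. They report only what shows in the picture. A call takes as long as a camera call. They do not tell look-alikes from the thing itself.
- manip.outline_of(camera, thing): "mask" (384x512 bool, what is visible of it) and "bbox" ([left, top, right, bottom] in pixels, round what is visible of it).
The state is a dict: "clock": time; "joint_pos": joint angles; "joint_velocities": joint speeds; "tau": joint torques, N m; "position": TCP position; "ee_rot": TCP orientation; "ft_force": force on the tool from outside, world axes, zero at the start; "torque": the same for the moment, N m; "grip_width": opening from 0.0 (shut) to 1.0 (fully open); "grasp_force": force on a finger pad.
Only numpy, scipy, OpenCV 4.12 (cv2) and the standard library are available. Lean on these libraries where they do the work, as an engineer would, in place of code of your own. Each camera call takes 0.05 s, during which the arm holds its last target. There are 200 camera calls.

## Working session

There is one attempt and no reset: what is moved stays moved. The work goes in short steps, Python scripts to look and compute and a shell command to move; the robot and the scene stay as the last step left them, time stands still between calls to the robot, and variables do not carry over. Pictures are saved under pics/ and viewed, at most 10 in all, crops included, and the job is handed in when it is done.

```bash
ls; mkdir -p pics; python3 - <<'E'
from workcell import manip
import cv2,numpy as np
o=manip.get_obs();print({k:np.round(v,3).tolist() for k,v in o.items()})
for n in("top","side","wrist"):
    cv2.imwrite(f"pics/{n}0.png",manip.camera(n))
    c=manip.calibration(n);print(n,{k:np.round(v,4).tolist() if not isinstance(v,str) else v for k,v in c.items()})
E
```

```text
pics
{'clock': 0.0, 'joint_pos': [1.307, 0.333, -0.065, 1.461, 0.022, 1.35, -0.089], 'joint_velocities': [-0.001, -0.001, -0.002, -0.001, 0.001, 0.003, 0.0], 'tau': [0.0, -62.544, 0.049, -39.16, 0.016, 0.01, -0.0], 'position': [0.149, -0.607, 0.194], 'ee_rot': [0.993, 0.12, -0.0, -0.001], 'ft_force': [-0.064, 0.045, -0.467], 'torque': [-0.069, -0.006, 0.04], 'grasp_force': 0.0, 'grip_width': 1.003}
top {'fx': 420.0087, 'fy': 420.0087, 'cx': 251.7441, 'cy': 184.4268, 'world_from_camera': [[0.0239, 0.9984, -0.0509, 0.4622], [-0.9994, 0.0226, -0.0261, -0.0246], [-0.0249, 0.0515, 0.9984, 1.1036], [0.0, 0.0, 0.0, 1.0]]}
side {'fx': 377.4438, 'fy': 377.4438, 'cx': 251.7353, 'cy': 190.2735, 'world_from_camera': [[0.9943, 0.0746, -0.0756, 0.4808], [-0.1032, 0.5127, -0.8524, -0.7426], [-0.0248, 0.8553, 0.5175, 0.5288], [0.0, 0.0, 0.0, 1.0]]}
wrist {'fx': 297.3186, 'fy': 297.3186, 'cx': 255.9247, 'cy': 190.9004, 'tool_from_camera': [[-0.0002, 0.9611, 0.2763, 0.0705], [1.0, 0.0002, 0.0002, 0.0001], [0.0001, 0.2763, -0.9611, -0.1788], [0.0, 0.0, 0.0, 1.0]]}
```

View pics/top0.png

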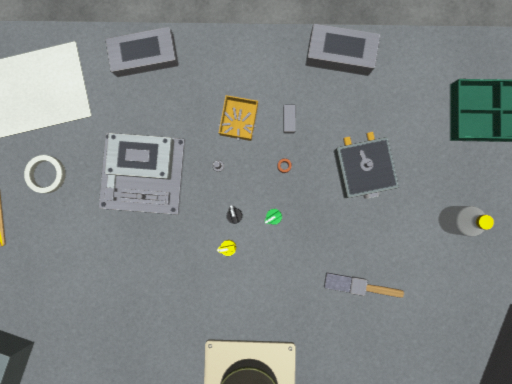

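View pics/side0.png

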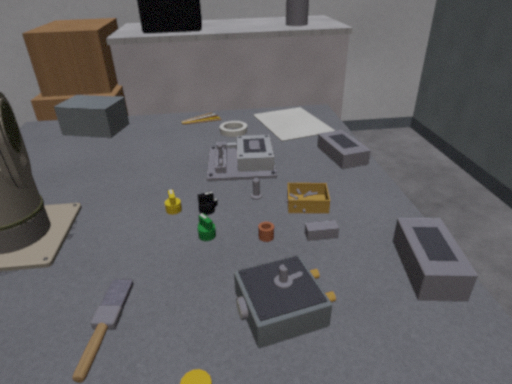

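```bash
cat > h.py <<'E'
from workcell import manip
import cv2,numpy as np
from scipy.spatial.transform import Rotation as R
def tool(o=None):
    o=o or manip.get_obs(); T=np.eye(4);T[:3,:3]=R.from_quat(o["ee_rot"]).as_matrix();T[:3,3]=o["position"];return T
def ray(n,uv,T=None):
    """world origin and directions of pixels uv (N,2)"""
    c=manip.calibration(n);uv=np.atleast_2d(uv).astype(float)
    a=(uv-[c["cx"],c["cy"]])/[c["fx"],c["fy"]]
    if n=="wrist":
        r=np.linalg.norm(a,axis=1)[:,None]+1e-12
        d=np.c_[a/r*np.sin(r),np.cos(r)];W=T@np.array(c["tool_from_camera"])
    else:
        d=np.c_[a,np.ones(len(a))];W=np.array(c["world_from_camera"])
    d=d*[1,-1,-1]
    return W[:3,3],d@W[:3,:3].T
def atz(n,uv,z,T=None):
    o,d=ray(n,uv,T);return o+d*((z-o[2])/d[:,2])[:,None]
def proj(n,P,T=None):
    c=manip.calibration(n);P=np.atleast_2d(P)
    W=np.array(c["world_from_camera"]) if n!="wrist" else T@np.array(c["tool_from_camera"])
    p=(P-W[:3,3])@W[:3,:3]*[1,-1,-1]
    if n=="wrist":
        q=np.linalg.norm(p[:,:2],axis=1)[:,None]+1e-12;a=p[:,:2]/q*np.arctan2(q,p[:,2:])
    else:a=p[:,:2]/p[:,2:]
    return a*[c["fx"],c["fy"]]+[c["cx"],c["cy"]]
def shift(T,goal):
    "tool-axis shift from T to world goal"
    return T[:3,:3].T@(np.array(goal)-T[:3,3])
E
python3 - <<'E'
from h import *
for n in("top","side"):
    manip.camera(n)
    for t in("bolt_grip","fixture","valve","collar","stem_top","knob","tin","bushing","guide_pin","gauge_block"):
        for r in manip.outline_of(n,t)[:4]:
            m=r["mask"];v,u=np.nonzero(m)
            print(n,t,round(r["confidence"],2),r["bbox"],len(u), (round(u.mean(),1),round(v.mean(),1)) if len(u) else 0)
E
```

```text
top bolt_grip 0.66 [121.0, 195.2, 156.6, 201.5] 172 (np.float64(136.9), np.float64(195.7))
top fixture 0.63 [100.3, 133.2, 185.9, 215.3] 6144 (np.float64(141.8), np.float64(173.5))
top valve 0.94 [333.0, 130.3, 396.5, 197.0] 2900 (np.float64(365.0), np.float64(167.3))
top collar 0.52 [359.3, 150.6, 372.9, 171.8] 171 (np.float64(365.0), np.float64(162.1))
top collar 0.16 [120.6, 194.5, 156.8, 202.9] 196 (np.float64(138.5), np.float64(195.8))
top stem_top 0.41 [363.3, 160.2, 373.4, 169.0] 57 (np.float64(368.1), np.float64(163.9))
top knob 0.65 [227.7, 205.5, 244.2, 223.4] 198 (np.float64(233.7), np.float64(214.7))
top knob 0.57 [265.6, 208.1, 279.3, 222.1] 191 (np.float64(273.2), np.float64(216.1))
top knob 0.55 [215.5, 241.7, 238.7, 254.8] 224 (np.float64(227.1), np.float64(247.7))
top tin 0.83 [220.2, 91.8, 256.1, 144.0] 1363 (np.float64(237.8), np.float64(117.6))
top bushing 0.75 [214.1, 160.3, 226.1, 171.3] 112 (np.float64(217.3), np.float64(165.8))
top bushing 0.49 [279.5, 162.0, 291.1, 170.5] 117 (np.float64(283.9), np.float64(165.5))
top guide_pin 0.64 [214.2, 162.1, 222.9, 171.
[... 1047 characters left out ...]
66 [197.8, 189.6, 215.0, 216.3] 378 (np.float64(206.3), np.float64(203.0))
side tin 0.57 [282.6, 183.0, 331.7, 215.5] 1260 (np.float64(307.8), np.float64(198.2))
side tin 0.2 [215.2, 143.5, 219.5, 163.2] 78 (np.float64(220.0), np.float64(153.9))
side tin 0.16 [257.8, 224.4, 271.8, 243.0] 261 (np.float64(265.5), np.float64(231.8))
side bushing 0.74 [257.5, 224.7, 272.6, 242.5] 296 (np.float64(265.4), np.float64(231.4))
side guide_pin 0.57 [204.9, 134.0, 276.3, 177.8] 2680 (np.float64(241.6), np.float64(159.7))
side guide_pin 0.52 [250.0, 177.1, 262.7, 202.2] 164 (np.float64(255.8), np.float64(189.7))
side gauge_block 0.77 [304.2, 222.5, 339.3, 241.3] 602 (np.float64(321.0), np.float64(230.5))
```

Top picture: fixture at (142,174) with the mould block up (+x), the valve at (365,167), the black knob at (234,215), and the green and yellow decoys at (274,216) and (228,248). The side picture shows the bolt post at about (219,153). I'll zoom in next.

```bash
python3 - <<'E'
from h import *
a=cv2.imread("pics/top0.png");s=cv2.imread("pics/side0.png")
f=lambda i,x,y,w,h:cv2.resize(i[y:y+h,x:x+w],(400,300),interpolation=cv2.INTER_CUBIC)
cv2.imwrite("pics/z1.png",np.vstack([np.hstack([f(a,92,140,100,75),f(a,210,195,40,30)]),np.hstack([f(a,335,140,60,45),f(s,195,130,88,66)])]))
E
```

```text
(no output)
```

View pics/z1.png

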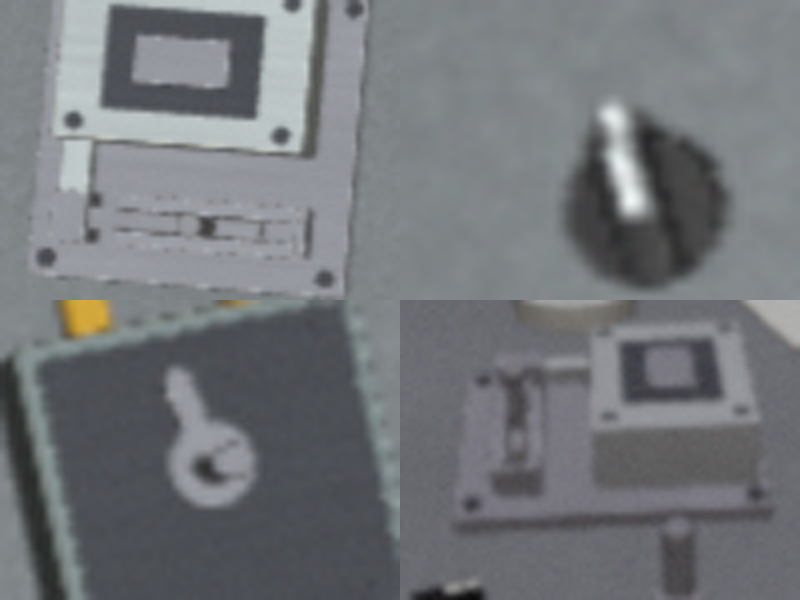

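The zoom shows the fixture with the bolt post near pixel (143.5,196) and the keeper at the left (+y). The knob's nose points up and slightly left, towards +x. The collar tongue likewise points up-left from the stem axis at about (367,164).

```bash
python3 - <<'E'
from h import *
P=atz("top",[[103.2,204.5],[173.2,209.5],[180.7,142]],.012);print("screws",P.round(4).tolist())
d=P[0]-P[1];print("fix y dir",np.arctan2(d[1],d[0]));d=P[2]-P[1];print("fix x dir",np.arctan2(d[1],d[0]))
print("ball",atz("top",[143.5,196],.07))
print("knob",atz("top",[234.8,215.5],.026));
print("collar",atz("top",[365.8,165.8],.066))
T=tool();print(T.round(3)); c=manip.calibration("wrist")
# wrist camera aim at z=.05 relative to tool for height .25
print(atz("wrist",[256,191],.05,T))
E
```

```text
screws [[0.4564, 0.3919, 0.012], [0.4477, 0.2072, 0.012], [0.6252, 0.1933, 0.012]]
fix y dir 1.5241566391646493
fix x dir -0.0778855156985255
ball [[0.48008524 0.26989288 0.07      ]]
knob [[0.4364082  0.04507376 0.026     ]]
collar [[ 0.567368   -0.27736993  0.066     ]]
[[ 0.971  0.238  0.     0.149]
 [ 0.238 -0.971 -0.    -0.607]
 [-0.     0.    -1.     0.195]
 [ 0.     0.     0.     1.   ]]
[[ 0.12699168 -0.61253601  0.05      ]]
```

The manual's scale: shifts go in shares of 0.6 m and turns go in shares of pi rad. Converting my numbers, 0.444 m is 0.74, -0.22 m is -0.3667.

```bash
echo '[{"x":0.74,"y":-0.3667,"aperture":1},{"x":0.74,"y":-0.3667,"aperture":1},{"x":0.74,"y":-0.3667,"aperture":1},{"x":0.74,"y":-0.3667,"aperture":1},{"x":0.74,"y":-0.3667,"aperture":1},{"x":0.74,"y":-0.3667,"aperture":1},{"x":0.74,"y":-0.3667,"aperture":1},{"x":0.74,"y":-0.3667,"aperture":1},{"x":0.74,"y":-0.3667,"aperture":1},{"x":0.74,"y":-0.3667,"aperture":1},{"x":0.74,"y":-0.3667,"aperture":1},{"x":0.74,"y":-0.3667,"aperture":1}]' | python3 -m jog 40
python3 - <<'E'
from h import *
T=tool();np.save("Tv.npy",T);print(T.round(4).tolist());im=manip.camera("wrist");cv2.imwrite("pics/wv.png",im)
for t in("collar","stem_top","valve"):
    for r in manip.outline_of("wrist",t)[:2]:
        v,u=np.nonzero(r["mask"]);print(t,r["confidence"],r["bbox"],u.mean(),v.mean());
        np.save(f"m_{t}.npy",r["mask"]) if r["confidence"]>.4 else 0
p=proj("wrist",[.567,-.277,.08],T)[0];print(p)
E
```

```text
clock: 2.75
position: [0.5271, -0.2885, 0.1953]
ee_rot: [0.993, 0.119, -0.0, 0.0]
ft_force: [0.4, 0.1, -0.1]
grip_width: 1.002
grasp_force: 0.0
[[0.9716, 0.2366, 0.0001, 0.5271], [0.2366, -0.9716, -0.0005, -0.2885], [-0.0001, 0.0005, -1.0, 0.1953], [0.0, 0.0, 0.0, 1.0]]
collar 0.75 [244.3, 96.1, 272.4, 146.5] 256.2324805339266 126.3103448275862
stem_top 0.77 [248.5, 131.6, 266.7, 147.0] 257.4861111111111 134.35185185185185
valve 0.65 [12.2, 157.4, 44.3, 192.0] 27.771295215869312 174.84130688448076
valve 0.61 [203.2, 59.1, 320.3, 206.1] 260.01928455763283 133.69100544678346
[254.00612194 136.91054118]
```

```bash
python3 - <<'E'
import cv2
a=cv2.imread("pics/wv.png")
cv2.imwrite("pics/wvz.png",cv2.resize(a[80:170,200:320],(800,600),interpolation=cv2.INTER_CUBIC))
E
```

```text
(no output)
```

View pics/wvz.png

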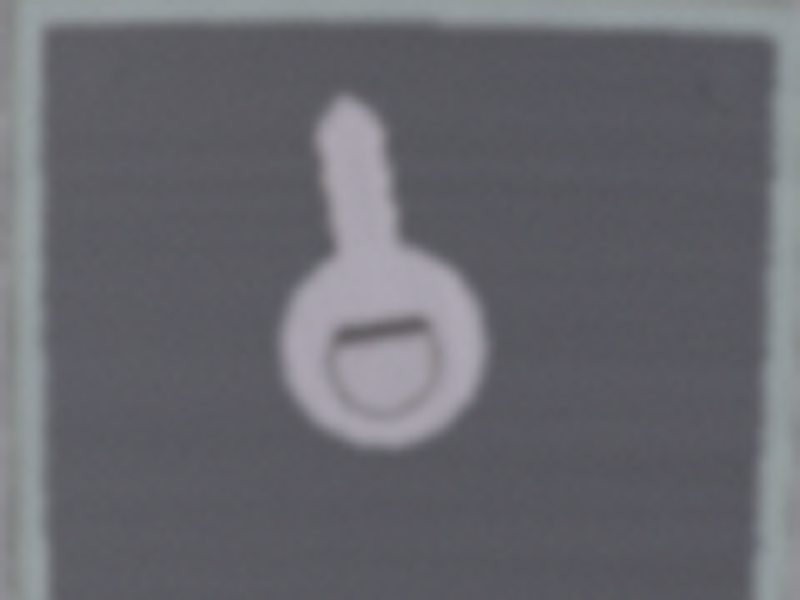

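The wrist zoom shows the collar centre at crop (385,345), the tongue tip at (347,95), and the D-stem's top centred at about (385,361) with its flat on the tongue side.

```bash
python3 - <<'E'
from h import *
T=np.load("Tv.npy")
f=lambda q:(np.array(q,float)+.5)/6.6667-.5+[200,80]
for nm,q,z in(("collar",[[385,345]],.066),("stem",[[385,361]],.092),("tongue",[[347,95],[350.5,145],[366.5,240]],.064),("flat",[[335,331],[431,316]],.092),("colLRTB",[[281,345],[488,345],[385,448]],.066)):
    P=atz("wrist",f(q),z,T);print(nm,P.round(4).tolist())
    if len(P)>1:
        d=P[0]-P[-1];print(np.arctan2(d[1],d[0]))
c=atz("wrist",f([[385,345]]),.066,T)[0];t=atz("wrist",f([[347,95],[350.5,145],[366.5,240]]),.064,T)-c
print("tongue yaw",np.arctan2(t[:,1],t[:,0]),np.hypot(t[:,0],t[:,1]))
g=np.array([.436,.045,.03]);G=[.40,.036,.195];print(shift(T,G))
E
```

```text
collar [[0.5721, -0.2792, 0.066]]
stem [[0.5719, -0.2791, 0.092]]
tongue [[0.6086, -0.2643, 0.064], [0.6012, -0.2667, 0.064], [0.5873, -0.2726, 0.064]]
0.3696375723984656
flat [[0.5744, -0.2712, 0.092], [0.5797, -0.2839, 0.092]]
1.966429024685394
colLRTB [[0.5684, -0.2635, 0.066], [0.576, -0.2947, 0.066], [0.5564, -0.283, 0.066]]
1.0206581691023915
tongue yaw [0.38758569 0.40771465 0.41239516] [0.03945067 0.03163272 0.01656415]
[-4.67058495e-02 -3.45401729e-01  1.05930927e-04]
```

In the tool's units: -0.345 m is -0.575, -0.047 m is -0.0783.

```bash
echo '[{"x":-0.0783,"y":-0.575,"aperture":1},{"x":-0.0783,"y":-0.575,"aperture":1},{"x":-0.0783,"y":-0.575,"aperture":1},{"x":-0.0783,"y":-0.575,"aperture":1},{"x":-0.0783,"y":-0.575,"aperture":1},{"x":-0.0783,"y":-0.575,"aperture":1},{"x":-0.0783,"y":-0.575,"aperture":1},{"x":-0.0783,"y":-0.575,"aperture":1},{"x":-0.0783,"y":-0.575,"aperture":1}]' | python3 -m jog
python3 - <<'E'
from h import *
T=tool();np.save("Tk.npy",T);print(T.round(4).tolist());im=manip.camera("wrist");cv2.imwrite("pics/wk.png",im)
for r in manip.outline_of("wrist","knob")[:3]:
    v,u=np.nonzero(r["mask"]);print(r["confidence"],r["bbox"],u.mean(),v.mean())
p=proj("wrist",[.436,.045,.03],T)[0];print(p)
x,y=(p-[45,34]).astype(int);print(x,y)
cv2.imwrite("pics/wkz.png",cv2.resize(im[max(y,0):max(y,0)+69,x:x+92],(800,600),interpolation=cv2.INTER_CUBIC))
E
```

```text
clock: 4.08
position: [0.4001, 0.0354, 0.195]
ee_rot: [0.993, 0.119, -0.0, -0.0]
ft_force: [0.4, -0.2, 0.7]
grip_width: 1.0
grasp_force: 0.0
[[0.9716, 0.2367, -0.0003, 0.4001], [0.2367, -0.9716, 0.0003, 0.0354], [-0.0002, -0.0003, -1.0, 0.195], [0.0, 0.0, 0.0, 1.0]]
0.81 [237.3, 113.4, 267.4, 154.5] 253.20621761658032 133.69119170984456
0.71 [308.6, 138.0, 356.3, 170.1] 332.73251417769376 154.25992438563327
0.69 [203.7, 177.6, 246.5, 213.5] 224.80418943533698 195.36885245901638
[255.1883318  136.41342618]
210 102
```

View pics/wkz.png

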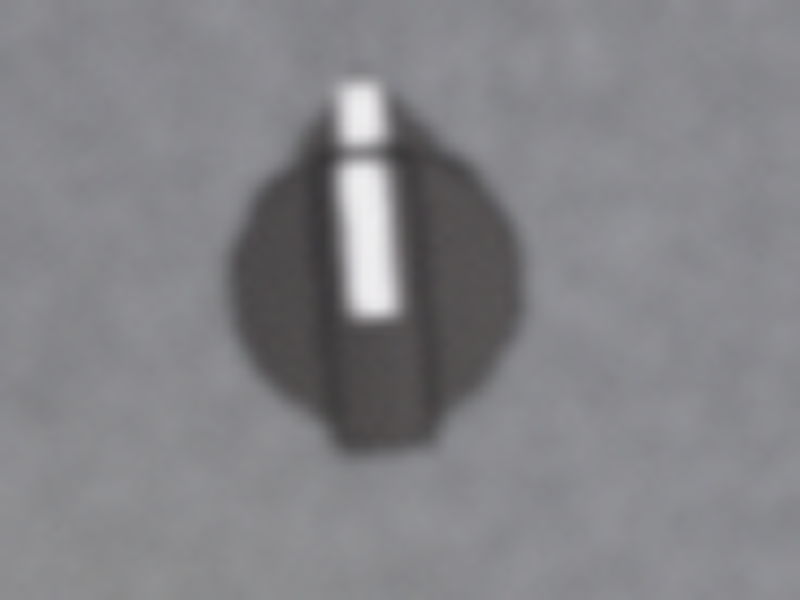

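The zoom shows the knob's bar top from crop (363,150) at the nose end to (385,452). The skirt spans columns 230 to 525, centred near (377,285).

```bash
python3 - <<'E'
from h import *
T=np.load("Tk.npy")
f=lambda q:(np.array(q,float)+.5)/8.6957-.5+[210,102]
P=atz("wrist",f([[363,150],[385,452],[320,160],[342,440],[410,160],[435,440]]),.05,T)
print("bar mid",P[:2].mean(0),np.linalg.norm(P[0]-P[1]))
for i in(0,2,4):
    d=P[i]-P[i+1];print(np.arctan2(d[1],d[0]))
print("skirt",atz("wrist",f([[377,285],[230,285],[525,285]]),.026,T))
# fixture: aim to view (0.48,0.27), yaw change to fixture yaw -0.06
xd=np.array([np.cos(-.06),np.sin(-.06)]);G=np.r_[np.array([.49,.29])-.04*xd,.195];print(shift(T,G))
E
```

```text
bar mid [0.43738678 0.0482031  0.05      ] 0.03831348554277089
0.30895209075806274
0.3120293941435539
0.3280437820317754
skirt [[0.43737914 0.04808126 0.026     ]
 [0.43279826 0.06731054 0.026     ]
 [0.44212607 0.02877761 0.026     ]]
[ 1.09366981e-01 -2.37885757e-01  5.16783044e-05]
```

In the tool's units: -0.238 m is -0.3967, 0.109 m is 0.1817, 0.3 rad is 0.0955.

```bash
echo '[{"rz":0.0477,"x":0.1817,"y":-0.3967,"aperture":0.5},{"rz":0.0955,"x":0.1817,"y":-0.3967,"aperture":0.5},{"rz":0.0955,"x":0.1817,"y":-0.3967,"aperture":0.5},{"rz":0.0955,"x":0.1817,"y":-0.3967,"aperture":0.5},{"rz":0.0955,"x":0.1817,"y":-0.3967,"aperture":0.5},{"rz":0.0955,"x":0.1817,"y":-0.3967,"aperture":0.5},{"rz":0.0955,"x":0.1817,"y":-0.3967,"aperture":0.5},{"rz":0.0955,"x":0.1817,"y":-0.3967,"aperture":0.5}]' | python3 -m jog
python3 - <<'E'
from h import *
T=tool();np.save("Tf.npy",T);print(T.round(4).tolist());im=manip.camera("wrist");cv2.imwrite("pics/wf.png",im)
for r in manip.outline_of("wrist","bolt_grip")[:3]:
    v,u=np.nonzero(r["mask"]);print(r["confidence"],r["bbox"],u.mean(),v.mean())
p=proj("wrist",[.48,.27,.06],T)[0];print(p)
x,y=(p-[100,90]).astype(int);y=max(y,0);print(x,y)
cv2.imwrite("pics/wfz.png",cv2.resize(im[y:y+150,x:x+200],(800,600),interpolation=cv2.INTER_CUBIC))
E
```

```text
clock: 5.18
position: [0.4495, 0.2921, 0.1951]
ee_rot: [1.0, -0.031, 0.0, 0.0]
ft_force: [0.7, 1.2, -0.9]
grip_width: 0.498
grasp_force: 0.0
[[0.9981, -0.0613, 0.0004, 0.4495], [-0.0613, -0.9981, -0.001, 0.2921], [0.0005, 0.0009, -1.0, 0.1951], [0.0, 0.0, 0.0, 1.0]]
0.76 [208.2, 131.5, 293.3, 151.4] 251.1532349602724 141.19750283768445
[274.87379792 144.2390837 ]
174 54
```

View pics/wfz.png

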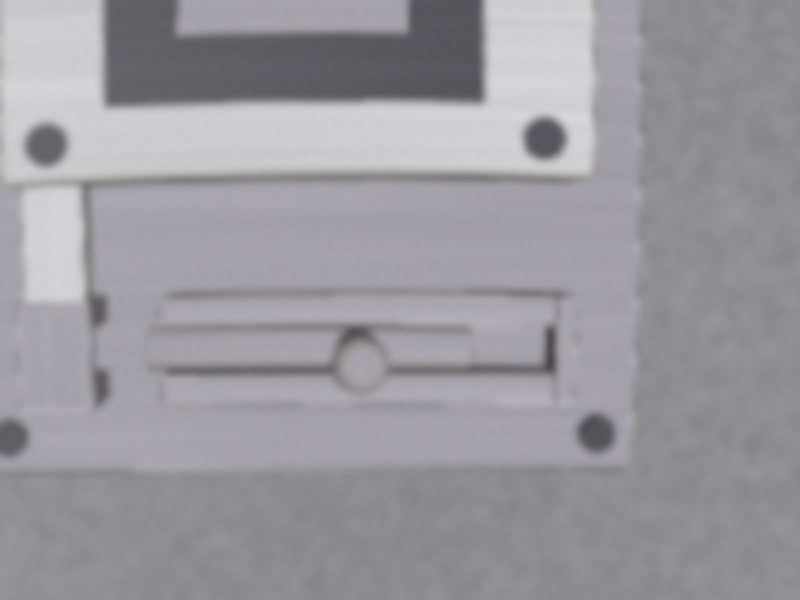

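The zoom shows the bolt's ball end at crop (361,360), the keeper at the left (20-105, 300-405), and the fixture axes aligned with the tool.

```bash
python3 - <<'E'
from h import *
T=np.load("Tf.npy")
f=lambda q:(np.array(q,float)+.5)/4-.5+[174,54]
b=atz("wrist",f([[361,360]]),.068,T)[0];print(b)
P=atz("wrist",f([[10,437],[595,433]]),.012,T);d=P[0]-P[1];print(P,np.arctan2(d[1],d[0])-np.pi/2)
print(shift(T,[b[0],b[1],.047]))
E
```

```text
[0.48230089 0.28177845 0.068     ]
[[0.45916257 0.39264528 0.012     ]
 [0.44880377 0.20840349 0.012     ]] -0.05616482769919551
[0.03333472 0.00811164 0.14811622]
```

In the tool's units: 0.148 m is 0.2467, 0.1 m is 0.1667.

```bash
echo '[{"x":0.0555,"y":0.0135,"z":0.0667,"aperture":0.5},{"x":0.0555,"y":0.0135,"z":0.1667,"aperture":0.5},{"x":0.0555,"y":0.0135,"z":0.2467,"aperture":0.5},{"x":0.0555,"y":0.0135,"z":0.2467,"aperture":0.5},{"x":0.0555,"y":0.0135,"z":0.2467,"aperture":0.1},{"x":0.0555,"y":0.0135,"z":0.2467,"aperture":0},{"x":0.0555,"y":0.0135,"z":0.2467,"aperture":0},{"x":0.0555,"y":0.0135,"z":0.2467,"aperture":0},{"x":0.0555,"y":0.0135,"z":0.2467,"aperture":0}]' | python3 -m jog 30
```

```text
clock: 6.4
position: [0.4818, 0.2835, 0.0473]
ee_rot: [1.0, -0.03, 0.0, 0.0]
ft_force: [-0.2, 0.1, -0.6]
grip_width: -0.0
grasp_force: 0.0
```

```bash
python3 - <<'E'
from h import *
im=manip.camera("wrist");s=manip.camera("side")
a=cv2.resize(im[100:250,170:370],(800,600))[:, :]
b=cv2.resize(s[125:185,190:290],(800,480),interpolation=cv2.INTER_CUBIC)
cv2.imwrite("pics/m.png",np.hstack([cv2.resize(a,(400,300)),cv2.resize(b,(400,300))]))
E
```

```text
(no output)
```

View pics/m.png

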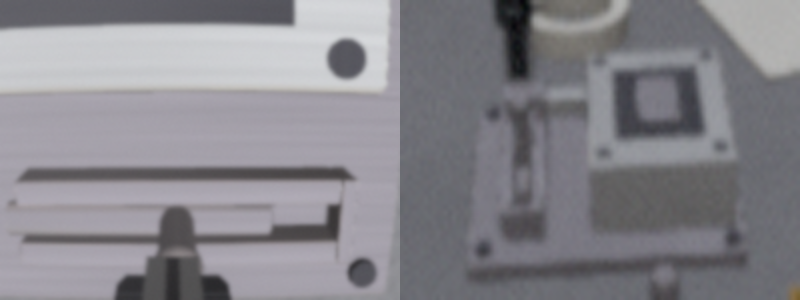

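```bash
python3 - <<'E'
from h import *
T=tool();print(T[:3,3])
q=proj("side",np.array([T[:3,3],[.4823,.2818,.068],[.4823,.2818,.032]]));print("side",q,"crop",(q-[190,125])*[4,5])
q=proj("wrist",np.array([T[:3,3],T[:3,3]-.019*T[:3,2],[.4823,.2818,.075],[.4823,.2818,.04]]),T);print("wrist",q,"crop",(q-[170,100])*2)
print("side0 handle",proj("side",np.array([[.4823,.2818,.075],[.4823,.2818,.044]])))
s=cv2.imread("pics/side0.png");s1=manip.camera("side")
f=lambda i:cv2.resize(i[120:190,195:265],(400,400),interpolation=cv2.INTER_CUBIC)
cv2.imwrite("pics/m2.png",np.hstack([f(s),f(s1)]))
E
```

```text
[0.48173188 0.28344561 0.04711429]
side [[220.47873202 151.95086584]
 [220.2103274  145.73797151]
 [221.0279091  156.75459329]] crop [[121.91492806 134.75432921]
 [120.8413096  103.68985757]
 [124.11163639 158.77296645]]
wrist [[255.95238098 219.38105777]
 [255.93853489 231.25663711]
 [258.82387992 236.58582168]
 [258.36737007 214.54496156]] crop [[171.90476195 238.76211554]
 [171.87706978 262.51327422]
 [177.64775983 273.17164335]
 [176.73474013 229.08992312]]
side0 handle [[220.04816069 143.55283299]
 [220.75839288 153.12295836]]
```

View pics/m2.png

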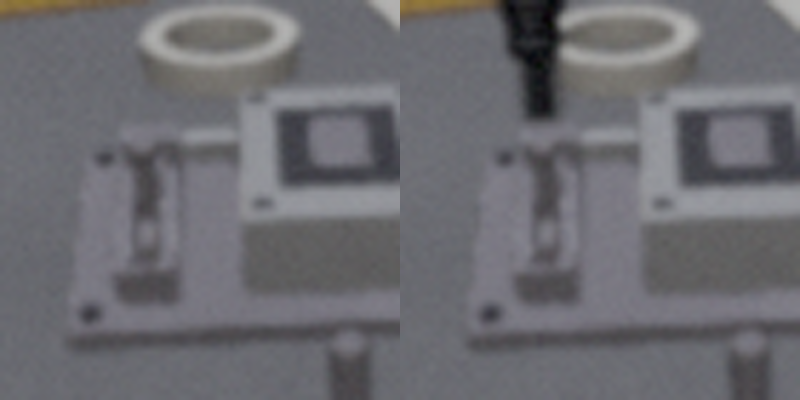

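```bash
python3 - <<'E'
from h import *
T=tool();im=manip.camera("wrist")
for r in manip.outline_of("wrist","bolt_grip")[:3]:
    v,u=np.nonzero(r["mask"]);print(r["confidence"],r["bbox"],u.mean(),v.mean())
    print([(i,u[v==i].min(),u[v==i].max()) for i in range(v.min(),v.max()+1,2)])
a=cv2.resize(im[175:275,206:306],(400,600),interpolation=cv2.INTER_CUBIC)
f=cv2.imread("pics/wf.png")
b=cv2.resize(f[120:170,230:330],(400,200),interpolation=cv2.INTER_CUBIC)
t=manip.camera("top");c=cv2.resize(t[170:220,100:200],(400,200),interpolation=cv2.INTER_CUBIC)
t=cv2.imread("pics/top0.png");d=cv2.resize(t[170:220,100:200],(400,200),interpolation=cv2.INTER_CUBIC)
cv2.imwrite("pics/m3.png",np.hstack([a,np.vstack([b,c,d])]))
E
```

```text
0.73 [173.6, 196.6, 305.2, 225.2] 239.27192205491585 210.3153232949513
[(200, np.int64(174), np.int64(177)), (202, np.int64(173), np.int64(303)), (204, np.int64(173), np.int64(305)), (206, np.int64(173), np.int64(305)), (208, np.int64(173), np.int64(305)), (210, np.int64(173), np.int64(304)), (212, np.int64(173), np.int64(304)), (214, np.int64(173), np.int64(304)), (216, np.int64(175), np.int64(302)), (218, np.int64(208), np.int64(267)), (220, np.int64(249), np.int64(266)), (222, np.int64(249), np.int64(267)), (224, np.int64(249), np.int64(267)), (226, np.int64(249), np.int64(267))]
0.55 [454.7, 75.3, 509.4, 113.7] 477.30780141843974 93.16950354609929
[(77, np.int64(459), np.int64(465)), (79, np.int64(456), np.int64(470)), (81, np.int64(453), np.int64(473)), (83, np.int64(452), np.int64(500)), (85, np.int64(451), np.int64(503)), (87, np.int64(451), np.int64(505)), (89, np.int64(451), np.int64(506)), (91, np.int64(451), np.int64(507)), (93, np.int64(451), np.int64(508)), (95, np.int64(451), np.int64(508)), (97, np.int64(452), np.int64(508)), (99, np.int64(452), np.int64(507)), (101, np.int64(453), np.int64(506)), (103, np.int64(455), np.int64(505)), (105, np.int64(456), np.int64(501)), (107, np.int64(458), np.int64(472)), (109, np.int64(461), np.int64(469))]
```

View pics/m3.png

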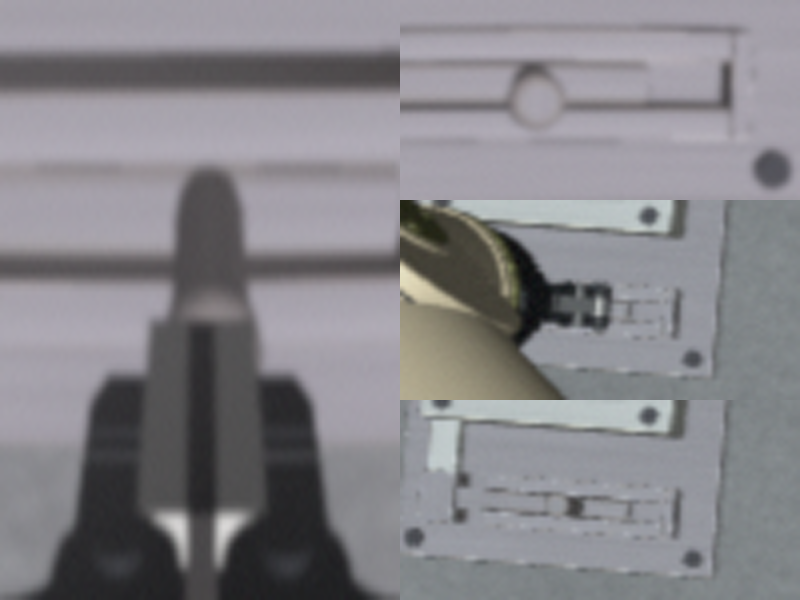

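The wrist zoom shows the shut pads ending above the ball (row ~228), so the real tips look higher than the reported TCP. I'll quantify that offset.

```bash
python3 - <<'E'
from h import *
T=tool()
for x in(0,.011):
  for h in(0,.01,.02,.03,.04,.05):
    p=np.array([[x,-.01,-h,1],[x,.01,-h,1]])@T.T
    print(x,h,proj("wrist",p[:,:3],T).round(1).tolist(), proj("side",p[:,:3]).round(1)[0])
E
```

```text
0 0 [[240.5, 219.4], [271.4, 219.4]] [220.6 150.5]
0 0.01 [[239.7, 225.3], [272.2, 225.3]] [220.3 147.5]
0 0.02 [[238.8, 231.9], [273.1, 231.9]] [220.1 144.4]
0 0.03 [[237.8, 239.2], [274.0, 239.2]] [219.9 141.3]
0 0.04 [[236.7, 247.4], [275.1, 247.4]] [219.6 138.2]
0 0.05 [[235.5, 256.5], [276.3, 256.5]] [219.4 135. ]
0.011 0 [[240.2, 203.2], [271.7, 203.2]] [224.2 150.4]
0.011 0.01 [[239.3, 208.5], [272.5, 208.5]] [224.  147.3]
0.011 0.02 [[238.4, 214.3], [273.5, 214.3]] [223.8 144.3]
0.011 0.03 [[237.4, 220.8], [274.5, 220.8]] [223.6 141.2]
0.011 0.04 [[236.2, 228.1], [275.6, 228.1]] [223.4 138. ]
0.011 0.05 [[234.9, 236.3], [276.9, 236.3]] [223.2 134.9]
```

```bash
for i in 1; do echo '[{"z":0.005,"aperture":0},{"z":0.01,"aperture":0},{"z":0.01,"aperture":0}]' | python3 -m jog; done
```

```text
clock: 7.08
position: [0.4815, 0.2833, 0.0407]
ee_rot: [1.0, -0.03, -0.0, 0.0]
ft_force: [-0.2, -0.5, 0.3]
grip_width: -0.001
grasp_force: 0.0
```

In the tool's units: 0.004 m is 0.0067, 0.002 m is 0.0033.

```bash
echo '[{"z":0.0033,"aperture":0},{"z":0.0067,"aperture":0},{"z":0.0067,"aperture":0}]' | python3 -m jog
```

```text
clock: 7.45
position: [0.4821, 0.2846, 0.0387]
ee_rot: [1.0, -0.029, 0.001, -0.001]
ft_force: [-4.4, -1.9, 15.2]
grip_width: 0.002
grasp_force: 7.4
```

Contact at reading 0.039 with the ball top at 75 mm, so the real tips sit about 36 mm behind the reported TCP. I'll allow for that from here on.

In the tool's units: -0.025 m is -0.0417, 0.002 m is 0.0033.

```bash
echo '[{"y":0.0033,"z":-0.025,"aperture":0.5},{"y":0.0033,"z":-0.0417,"aperture":0.5},{"y":0.0033,"z":-0.0417,"aperture":0.5},{"y":0.0033,"z":-0.0417,"aperture":0.5},{"y":0.0033,"z":-0.0167,"aperture":0.5},{"y":0.0033,"z":0.0167,"aperture":0.5},{"y":0.0033,"z":0.04,"aperture":0.5},{"y":0.0033,"z":0.04,"aperture":0.5},{"y":0.0033,"z":0.04,"aperture":0.1},{"y":0.0033,"z":0.04,"aperture":0},{"y":0.0033,"z":0.04,"aperture":0},{"y":0.0033,"z":0.04,"aperture":0},{"y":0.0033,"z":0.04,"aperture":0}]' | python3 -m jog 30
```

```text
clock: 9.07
position: [0.482, 0.2818, 0.0136]
ee_rot: [1.0, -0.03, 0.0, -0.0]
ft_force: [-0.4, 1.3, 6.4]
grip_width: 0.145
grasp_force: 29.4
```

In the tool's units: -0.038 m is -0.0633, -0.034 m is -0.0567.

```bash
echo '[{"y":-0.02,"aperture":0},{"y":-0.04,"aperture":0},{"y":-0.0567,"aperture":0},{"y":-0.0633,"aperture":0},{"y":-0.0633,"aperture":0}]' | python3 -m jog
```

```text
clock: 9.7
position: [0.484, 0.3201, 0.0136]
ee_rot: [1.0, -0.029, 0.0, -0.0]
ft_force: [-1.3, 0.2, 5.1]
grip_width: 0.145
grasp_force: 29.5
```

In the tool's units: -0.014 m is -0.0233, -0.01 m is -0.0167.

```bash
echo '[{"y":-0.0083,"aperture":0},{"y":-0.0167,"aperture":0},{"y":-0.0233,"aperture":0},{"y":-0.0233,"aperture":0},{"y":-0.0233,"aperture":0}]' | python3 -m jog
```

```text
clock: 10.32
position: [0.4847, 0.3308, 0.0135]
ee_rot: [1.0, -0.03, -0.0, 0.002]
ft_force: [-5.6, -10.1, 14.4]
grip_width: 0.146
grasp_force: 30.3
```

The manual's scale: shifts go in shares of 0.6 m and turns go in shares of pi rad. Converting my numbers, 0.288 m is 0.48, -0.05 m is -0.0833, -0.37 rad is -0.1178.

```bash
echo '[{"y":0.005,"aperture":0},{"y":0.005,"aperture":0.6},{"y":0.005,"aperture":0.6},{"y":0.005,"aperture":0.6},{"y":0.005,"z":-0.0833,"aperture":0.6},{"y":0.005,"z":-0.1667,"aperture":0.6},{"rz":-0.0573,"x":-0.05,"y":0.1,"z":-0.1833,"aperture":0.6},{"rz":-0.1178,"x":-0.05,"y":0.2,"z":-0.1833,"aperture":0.6},{"rz":-0.1178,"x":-0.05,"y":0.3,"z":-0.1833,"aperture":0.6},{"rz":-0.1178,"x":-0.05,"y":0.4,"z":-0.1833,"aperture":0.6},{"rz":-0.1178,"x":-0.05,"y":0.48,"z":-0.1833,"aperture":0.6},{"rz":-0.1178,"x":-0.05,"y":0.48,"z":-0.15,"aperture":0.6},{"rz":-0.1178,"x":-0.05,"y":0.48,"z":-0.15,"aperture":0.6},{"rz":-0.1178,"x":-0.05,"y":0.48,"z":-0.15,"aperture":0.6}]' | python3 -m jog
python3 - <<'E'
from h import *
T=tool();print(T.round(4).tolist())
print(shift(T,[.4374,.0482,-.004]),.315-np.arctan2(T[1,0],T[0,0]))
for n in("top","side"):
    im=manip.camera(n);cv2.imwrite(f"pics/{n}1.png",im)
    for r in manip.outline_of(n,"bolt_grip")[:2]:print(n,r["confidence"],r["bbox"])
im=manip.camera("wrist");cv2.imwrite("pics/wk2.png",im)
for r in manip.outline_of("wrist","knob")[:3]:
    v,u=np.nonzero(r["mask"]);print(r["confidence"],r["bbox"],u.mean(),v.mean())
E
```

```text
clock: 12.08
position: [0.4379, 0.0485, 0.1036]
ee_rot: [0.988, 0.156, 0.0, -0.0]
ft_force: [-0.1, 0.3, 0.9]
grip_width: 0.6
grasp_force: 0.0
[[0.9516, 0.3073, 0.0003, 0.4379], [0.3073, -0.9516, 0.0003, 0.0485], [0.0003, -0.0002, -1.0, 0.1036], [0.0, 0.0, 0.0, 1.0]]
[-0.00061594  0.00016296  0.10760665] 0.0026504923025177374
top 0.22 [363.2, 160.0, 373.2, 168.1]
side 0.44 [212.4, 135.2, 219.7, 158.2]
0.97 [233.0, 156.9, 277.1, 217.7] 254.96190476190475 185.76137566137567
0.89 [204.4, 230.7, 240.9, 281.3] 221.51558935361217 257.10342205323195
0.87 [323.5, 192.7, 384.1, 239.4] 353.3476439790576 217.27539267015706
```

In the tool's units: 0.107 m is 0.1783, 0.09 m is 0.15.

```bash
echo '[{"z":0.1,"aperture":0.6},{"z":0.15,"aperture":0.6},{"z":0.1783,"aperture":0.6},{"z":0.1783,"aperture":0.6},{"z":0.1783,"aperture":0.2},{"z":0.1783,"aperture":0},{"z":0.1783,"aperture":0},{"z":0.1783,"aperture":0},{"z":0.1783,"aperture":0}]' | python3 -m jog 40
python3 - <<'E'
from h import *
print(proj("side",[.485,.331,.075]),proj("side",[.4823,.2818,.075]))
E
```

```text
clock: 13.5
position: [0.4386, 0.0477, -0.0029]
ee_rot: [0.988, 0.155, 0.001, 0.0]
ft_force: [-1.4, 0.7, 8.0]
grip_width: 0.154
grasp_force: 42.8
[[220.42316916 136.92110088]] [[220.04816069 143.55283299]]
```

In the tool's units: 0.3525 m is 0.5875, -0.14 m is -0.2333, -0.08 rad is -0.0255.

```bash
echo '[{"z":-0.0833,"aperture":0},{"z":-0.1667,"aperture":0},{"z":-0.2333,"aperture":0},{"rz":-0.0255,"x":0.0083,"y":0.1,"z":-0.2333,"aperture":0},{"rz":-0.0255,"x":0.0167,"y":0.2,"z":-0.2333,"aperture":0},{"rz":-0.0255,"x":0.025,"y":0.3,"z":-0.2333,"aperture":0},{"rz":-0.0255,"x":0.0333,"y":0.4,"z":-0.2333,"aperture":0},{"rz":-0.0255,"x":0.04,"y":0.5,"z":-0.2333,"aperture":0},{"rz":-0.0255,"x":0.0442,"y":0.5667,"z":-0.2333,"aperture":0},{"rz":-0.0255,"x":0.0442,"y":0.5875,"z":-0.2333,"aperture":0},{"rz":-0.0255,"x":0.0442,"y":0.5875,"z":-0.2333,"aperture":0},{"rz":-0.0255,"x":0.0442,"y":0.5875,"z":-0.2333,"aperture":0}]' | python3 -m jog 40
python3 - <<'E'
from h import *
T=tool();np.save("Th.npy",T);print(T.round(4).tolist());im=manip.camera("wrist");cv2.imwrite("pics/wh.png",im)
cv2.imwrite("pics/whz.png",cv2.resize(im[160:280,176:336],(800,600),interpolation=cv2.INTER_CUBIC))
for r in manip.outline_of("wrist","knob")[:1]:
    v,u=np.nonzero(r["mask"]);print(r["confidence"],r["bbox"],u.mean(),v.mean())
K=T@np.array([-.001,0,.003,1]);K[2]-=0
def model(x,y,z):return proj("wrist",(T@np.array([-.001+x,-y,-(z-.0025),1]))[:3],T)[0].round(1)
print("nose",model(.029,0,.026),"skirt L/R",model(0,.02,.026),model(0,-.02,.026),"bar ends",model(.019,0,.05),model(-.019,0,.05))
E
```

```text
clock: 15.0
position: [0.5708, -0.278, 0.1364]
ee_rot: [0.981, 0.195, 0.0, -0.0]
ft_force: [-0.9, 0.2, -0.9]
grip_width: 0.15
grasp_force: 41.7
[[0.9238, 0.3828, 0.0002, 0.5708], [0.3828, -0.9238, 0.0005, -0.278], [0.0004, -0.0003, -1.0, 0.1364], [0.0, 0.0, 0.0, 1.0]]
0.66 [25.5, 187.8, 71.5, 225.2] 51.68110599078341 208.14193548387098
nose [255.7 187.1] skirt L/R [221.  235.8] [290.5 235.8] bar ends [255.7 220.8] [255.7 287.1]
```

View pics/whz.png

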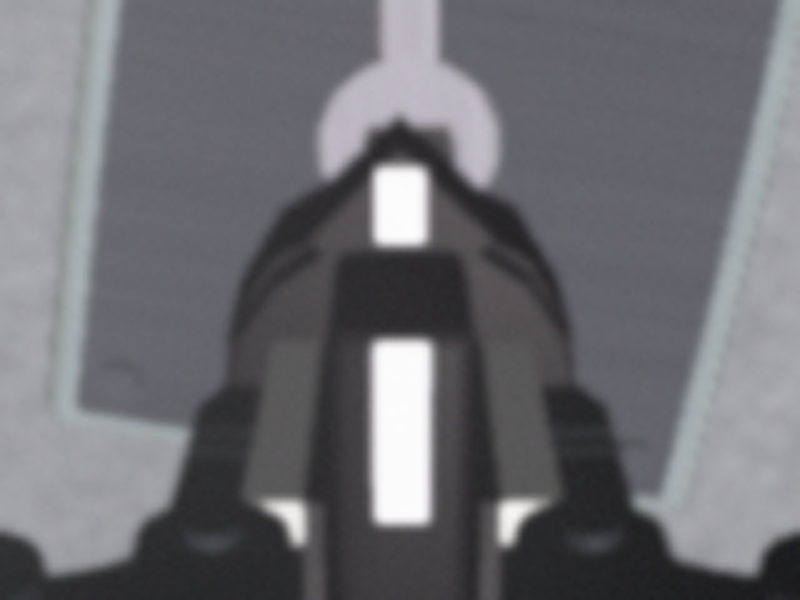

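The in-hand view shows the knob square in the grip (bar centre at column 401). The collar is centred at column 409, and its tongue is parallel to the knob's line. Next I'll fit the knob's x offset in the tool frame.

```bash
python3 - <<'E'
from h import *
from scipy.optimize import least_squares
T=np.load("Th.npy")
obs=[((.019,.05),337/5+160),((.019,.026),253/5+160),((.029,0),122/5+160)]
row=lambda x,h:proj("wrist",(T@np.array([x,0,-h,1]))[:3],T)[0][1]
for sub in(obs,obs[:2]):
    s=least_squares(lambda p:[row(x+p[0],z+p[1])-r for (x,z),r in sub],[0,0]);print(s.x,s.fun)
# line end on top of bar: from first view measure line's rear end x
Tk=np.load("Tk.npy");f=lambda q:(np.array(q,float)+.5)/8.6957-.5+[210,102]
e=atz("wrist",f([[375,320],[361,148]]),.05,Tk);
for q in e:print("line pt along x",np.dot(q[:2]-[.4374,.0482],[np.cos(.315),np.sin(.315)]))
for p0 in(s.x[1],-.0025,.0):
    print(p0,least_squares(lambda p:[row(-.0018+p[0],.05+p0)-(523/5+160)],[0]).x)
# collar bottom-visible cross check: left/right extremes row 140 crop
print(atz("wrist",[[318/5+176,140/5+160],[500/5+176,140/5+160]],.066,T).mean(0))
E
```

```text
[-0.00932811 -0.01455229] [-0.40571621  0.72931707 -0.29994679]
[-0.005021   -0.00389935] [ 8.52651283e-14 -1.13686838e-13]
line pt along x -0.0023310924854825794
line pt along x 0.01939337977736243
-0.0038993498871653072 [-0.00505141]
-0.0025 [-0.00423559]
0.0 [-0.00277809]
[ 0.57288336 -0.27898948  0.066     ]
```

In the tool's units: 0.049 m is 0.0817, 0.0018 m is 0.003, -0.01 rad is -0.0032.

```bash
echo '[{"rz":-0.0032,"x":0.003,"y":0.0023,"z":0.0167,"aperture":0},{"rz":-0.0032,"x":0.003,"y":0.0023,"z":0.0583,"aperture":0},{"rz":-0.0032,"x":0.003,"y":0.0023,"z":0.0683,"aperture":0},{"rz":-0.0032,"x":0.003,"y":0.0023,"z":0.075,"aperture":0},{"rz":-0.0032,"x":0.003,"y":0.0023,"z":0.0817,"aperture":0},{"rz":-0.0032,"x":0.003,"y":0.0023,"z":0.0817,"aperture":0}]' | python3 -m jog 60
```

```text
clock: 15.85
position: [0.5731, -0.2802, 0.0872]
ee_rot: [0.98, 0.199, 0.0, -0.0]
ft_force: [0.4, 1.4, -1.3]
grip_width: 0.145
grasp_force: 64.6
```

In the tool's units: 0.012 m is 0.02, 0.008 m is 0.0133.

```bash
echo '[{"z":0.0067,"aperture":0},{"z":0.0133,"aperture":0},{"z":0.02,"aperture":0},{"z":0.02,"aperture":0}]' | python3 -m jog
```

```text
clock: 16.35
position: [0.5728, -0.2801, 0.0746]
ee_rot: [0.98, 0.199, -0.0, -0.0]
ft_force: [0.4, 2.6, -2.1]
grip_width: 0.144
grasp_force: 64.4
```

```bash
echo '[{"z":0.005,"aperture":0},{"z":0.01,"aperture":0},{"z":0.0133,"aperture":0},{"z":0.0133,"aperture":0},{"z":0.0133,"aperture":0}]' | python3 -m jog
```

```text
clock: 16.98
position: [0.5732, -0.2802, 0.0675]
ee_rot: [0.98, 0.199, 0.0, 0.0]
ft_force: [-2.1, 5.3, 5.8]
grip_width: 0.145
grasp_force: 65.4
```

In the tool's units: 0.004 m is 0.0067, 0.002 m is 0.0033.

```bash
echo '[{"z":0.0033,"aperture":0},{"z":0.0067,"aperture":0},{"z":0.0067,"aperture":0},{"z":0.0067,"aperture":0}]' | python3 -m jog
```

```text
clock: 17.48
position: [0.5736, -0.2803, 0.0659]
ee_rot: [0.98, 0.199, 0.001, 0.001]
ft_force: [-8.6, 8.2, 23.1]
grip_width: 0.144
grasp_force: 68.0
```

In the tool's units: -0.001 m is -0.0017, -0.0004 m is -0.0007.

```bash
echo '[{"x":-0.0007,"y":-0.0017,"aperture":0},{"x":-0.0007,"y":-0.0017,"aperture":0},{"x":-0.0007,"y":-0.0017,"aperture":0},{"x":-0.0007,"y":-0.0017,"aperture":0}]' | python3 -m jog
python3 - <<'E'
from h import *
for n in("top","side"):
    im=manip.camera(n)
    for t in("tin","bushing","guide_pin","gauge_block"):
        for r in manip.outline_of(n,t)[:1]:print(n,t,round(r["confidence"],2),r["bbox"])
E
```

```text
clock: 17.98
position: [0.5734, -0.2803, 0.066]
ee_rot: [0.98, 0.199, 0.001, 0.001]
ft_force: [-6.5, 5.4, 20.5]
grip_width: 0.14
grasp_force: 67.5
top tin 0.74 [219.2, 93.5, 254.7, 141.6]
top bushing 0.6 [280.3, 105.6, 298.0, 130.5]
top guide_pin 0.49 [211.4, 160.3, 225.0, 172.9]
top gauge_block 0.56 [281.5, 105.2, 294.9, 129.3]
side tin 0.57 [306.8, 184.9, 331.0, 215.9]
side bushing 0.73 [258.8, 226.3, 270.6, 242.6]
side guide_pin 0.5 [253.6, 174.5, 259.9, 200.2]
side gauge_block 0.83 [308.5, 221.1, 340.5, 237.8]
```

```bash
python3 -c "
from workcell import manip
print(manip.hand_in())"
```

```text
the job is handed in; nothing more can be done
None
```

I handed the job in at about 18 s of the 54 s, but the hand-in returned no verdict: the bolt is home at its stop, the knob is on the stem with flats matched and still gripped, the stem is pressed to its stop, and the bystanders look unmoved.

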